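Put the spare plaster bat away between its neighbours

ROBOT

A 6-joint arm with a two-finger parallel gripper is mounted at the origin on the work surface. World frame = base frame: x ahead of the robot, y to its left, z up, the work surface at z = 0. Lengths are in m, angles in rad, forces in N, time in s.
With the tool pointing down it reaches from about 0.35 to 0.975 m from the base axis. Payload 4.9 kg.
Tool frame: the origin (TCP) lies at the very end of the fingers, on their centre line; the grasp point (between the pads) lies 19 mm behind it; z points along the fingers, x is the direction in which the jaws open and shut, and the axes are right-handed (so a half turn about z gives the same grasp; the last joint's range is limited). The gripper opens to 85 mm and grips with 20 to 120 N. Pads are 22 mm wide; open, the fingers measure 114 mm over their backs; the gripper's body (76 mm by 85 mm) begins 54 mm behind the grasp point. The pads swing forward as they close: fully open they stand 13 mm farther back than shut.
Start: joints at [-0.119, 0.053, 1.613, -0, 1.476, -0.119], TCP at [0.625, 0, 0.231] pointing down, gripper open.
Joint ranges: [-3.01, 3.01], [-1.01, 2.22], [0.06, 2.58], [-1.02, 4.17], [0.09, 2.62], [-3.14, 3.14]. Speed limits (rad/s): [2.57, 2.57, 3.14, 3.14, 3.14, 3.14].

INTERFACE

Orientations are given as a unit quaternion [w, x, y, z].
In Python, from plant import * gives the robot as it stands.
- The arm moves only by the shell command python3 -m inch 'ROWS'. ROWS is text: rows parted by semicolons, each of 7 numbers parted by spaces: the shift along the tool's x, y, z in m, then the turn, a rotation vector about the tool's x, y, z in rad, then the closure, from 0 (fully open) to 1 (shut). A call has 1 to 10 rows; each row shifts and turns the commanded pose from where the row before left it, along the tool's axes as they then stand; what a row does not reach is not made up. A row lasts 1/12 s, in which the tool goes at most 41.7 mm and 7.16 degrees, less where a joint would pass 70% of its speed; a pose out of reach is approached as far as the arm can. A call with a gripper value outside its range is refused whole. The fingers move at their own pace and stop on an object; the grip force is fixed at half the most. Time passes only in rows, so rows that do not move let the fingers close. It gives the time, the measured TCP pose, the force and the opening at its end, in the units of the state.
- state(): the state, without advancing time (a new reading comes with each control period).
- grab_frame(name): name is "scene" or "side" or "wrist"; returns the picture (420x560x3 uint8, blue, green, red); there is no depth.
- camera_info(name): a dict with "vertical_fov" (degrees; the focal length in pixels is half the picture's height over the tangent of half this angle, whatever the lens; pixels are square), "cx", "cy" (the principal point, pixels), "k1" (the pictures are not rectified: a ray, as slopes to the right and down, at radius r is drawn at 1 + k1 r^2 times it, then the intrinsics apply), "origin" and "rotation" of the camera in the world. Camera axes: x right, y down, z forward; pixel columns grow to the right and rows downward; lengths in m; the calibration is good to about 2 mm. A picture is of the moment at which its call begins: read the wrist's pose just before it. camera_info takes no time and is no camera call; for the wrist camera it gives the pose at the moment of the call.
- job_done(): hands the job in, once; it reports no verdict.
The state is a dict: "time": time; "joint_pos": joint angles; "joint_vel": joint speeds; "joint_efforts": joint torques, N m; "tool_pos": TCP position; "tool_rot": TCP orientation; "contact_force": force on the tool from outside, world axes, zero at the start; "ft_torque": the same for the moment, N m; "gripper_width": opening from 0.0 (shut) to 1.0 (fully open).
Only numpy, scipy, OpenCV 4.12 (cv2) and the standard library are available. Lean on these libraries where they do the work, as an engineer would, in place of code of your own. Each camera call takes 0.05 s, during which the arm holds its last target.

TASK

Put the spare plaster bat away in the bat rack: lift it out of the little wooden stand and start its end in the narrow gap between the two plaster bats in the middle of the rack, keeping it upright, and let go so that it stands there by itself, part of the way in. Then push it in from behind, spreading its neighbours, until it is fully home against the back stop, flush with the others. All the bats must end up standing upright and seated in the rack, and the pots and tools around must stay where they are.

Things in the scene. Friction and masses are not known exactly. Their poses are not given: they have to be found in the camera images.
- spare_bat: the bat to put away: a plain sealed plaster slab, slippery on the rack and the other bats, standing on edge in the slot of the stand, about 0.17 kg, 125 long (x) by 15 thick (y) by 90 tall (z). Both upright ends taper over their last 18 mm to a rounded 5 mm nose; the two ends are alike, so it may be put in either way round. Origin: centre of its underside (10 mm above the table in the stand); x along its length, y across its thickness, z up.
- stand: dark wooden stand, fixed, 100 (x) by 70 (y): a 10 mm base with two cleats along x, rising to 32 mm above the table, that leave a 19 mm wide slot along x, open at both ends, in which the spare bat stands. Origin: centre of its underside on the table; z up.
- rack: wooden bat rack, fixed. Origin: on the table, on its middle line; x points into the rack, away from its open mouth, y to its left cheek, z up. Floor 8 thick, from x = -120 to +112 mm, 108 wide; side cheeks 84 apart inside, from x = -25 to +100 mm, 88 high. Open at the top and front; the floor from x = -120 to -25 mm is a bare apron before the bats.
- rack_stop (a point): point in the rack, axes as the rack's: foot of the back stop's face, on the floor and the middle line, at rack x = +100, z = 8 mm. The stop rises to 68 mm above the table.
- rack_home (a point): point in the rack, axes as the rack's: where a fully home bat's origin lies along the rack (x = +37.5, z = 8 mm; on the middle line). Its near end is then at rack x = -25 mm, its far end against the stop, its top 98 mm above the table.
- left_bat: plaster bat in the rack, on the left (+y) of the gap, loose, about 0.17 kg, shaped as the spare bat. Origin: centre of its underside; axes as the rack's (x along its length, y across its thickness, z up). The gap to right_bat is 7 to 11 wide between faces (17 to 21 between the tapered near ends). Each side has 5 to 8 of free room, so the bats shift or lean aside under a few newtons.
- right_bat: plaster bat in the rack, on the right (-y) of the gap, loose, shaped as the spare bat. Origin: centre of its underside; axes as the rack's (x along its length, y across its thickness, z up). 
- left_outer: plywood bat in the rack, between left_bat and the left cheek, loose, about 0.10 kg, shaped as the spare bat. Origin: centre of its underside; axes as the rack's (x along its length, y across its thickness, z up). 
- right_outer: plywood bat in the rack, between right_bat and the right cheek, loose, about 0.10 kg, shaped as the spare bat. Origin: centre of its underside; axes as the rack's (x along its length, y across its thickness, z up). 
- bowl: bystander: small terracotta bowl, 76 across, 40 tall. Origin: centre of its underside.
- prop: bystander: white kiln prop, upright cylinder 38 across, 50 tall. Origin: centre of its underside.
- rib: bystander: flat wooden rib, 90 by 45 by 8, lying on the table. Origin: centre of its underside.
- mug: bystander: white mug, 80 across, 90 tall. Origin: centre of its underside.
- jar: bystander: terracotta jar with a white cap, 72 across, 100 tall. Origin: centre of its underside.
- trimmer: bystander: a spatula-like trimming tool, about 280 long, lying flat on the table on the right, outside the working area.
- vase: bystander: small terracotta vase, 100 across, 125 tall. Origin: centre of its underside.
Mind the look-alikes: they are no part of the job. Leave any orange or red look-alike of the left_bat alone.

How it is judged:
On the way:
1. the spare bat's end stands 15 to 90 mm deep between left_bat and right_bat, upright on the rack's floor, with the gripper not touching it (y of spare_bat in the frame of left_bat between -0.032 and -0.011 m and y of spare_bat in the frame of right_bat between 0.011 and 0.032 m and x of spare_bat in the frame of rack between -0.0725 and 0.0025 m and z of spare_bat in the frame of rack below 0.012 m and angle between spare_bat's own z axis and vertical below 0.15 rad and contact force between each of the arm, the fingers and spare_bat below 0.1 N), for 0.2 s.
At the end, for the whole second after the job is handed in: The spare bat stands between left_bat and right_bat, fully home (its inner end within 6 mm of the back stop), square to the rack within 4 degrees, on the rack's floor (within 4 mm), at rest; it and the four other bats are upright within 7 degrees, on the floor and within 6 mm of the back stop (y of spare_bat in the frame of left_bat between -0.032 and -0.011 m and y of spare_bat in the frame of right_bat between 0.011 and 0.032 m and x of each of spare_bat, left_bat, right_bat, left_outer, right_outer in the frame of rack above 0.0315 m and z of each of spare_bat, left_bat, right_bat, left_outer, right_outer in the frame of rack below 0.012 m and angle between each of spare_bat, left_bat, right_bat, left_outer, right_outer's own z axis and vertical below 0.12 rad and angle between the x axis of spare_bat and the x axis of rack, either way round below 0.07 rad and linear speed of spare_bat below 0.01 m/s); the robot touches nothing.
It fails at once if a bystander (bowl, prop, rib, mug, jar, trimmer, vase) is moved by more than 20 mm (distance of any of bowl, prop, rib, mug, jar, trimmer, vase from where it was at the start of the episode above 0.02 m).
It fails at once if one of the bats already in the rack is toppled (tilted beyond 30 degrees) or pulled more than 30 mm out (angle between any of left_bat, right_bat, left_outer, right_outer's own z axis and vertical above 0.52 rad or x of any of left_bat, right_bat, left_outer, right_outer in the frame of rack below 0.0075 m).
It also fails if it takes over 54 s, if anything falls off the work surface, if the arm or the gripper's body presses on something with over 40 N, if the wrist force passes 120 N, or if a joint passes its speed limit or range.

## Working session

There is one attempt and no reset: what is moved stays moved. The work goes in short steps, Python scripts to look and compute and a shell command to move; the robot and the scene stay as the last step left them, time stands still between calls to the robot, and variables do not carry over. Pictures are saved under pics/ and viewed, and the job is handed in when it is done.

```bash
ls; mkdir -p pics; python3 - <<'E'
from plant import *
import cv2
print(state())
for n in ("scene","side","wrist"):
    print(n,camera_info(n))
    cv2.imwrite(f"pics/{n}0.png",grab_frame(n))
E
```

```text
pics
{'time': 0.0, 'joint_pos': array([-1.18941236e-01,  5.33679817e-02,  1.61431062e+00, -2.38044762e-06,
        1.47600043e+00, -1.19037288e-01]), 'joint_vel': array([0.00081758, 0.00158847, 0.00141014, 0.0016093 , 0.00106611,
       0.00162012]), 'joint_efforts': array([ 2.70554956e-04, -3.93670499e+01, -3.70175600e+01, -1.62778279e-04,
        6.93513779e-03, -6.06393527e-06]), 'tool_pos': array([6.24369503e-01, 1.11824268e-04, 2.30046202e-01]), 'tool_rot': array([-1.22658765e-04,  9.99999455e-01,  4.81398451e-05, -1.03594974e-03]), 'contact_force': array([0.5322855 , 0.33861412, 0.16311177]), 'ft_torque': array([-0.07418504,  0.04222494, -0.04533987]), 'gripper_width': 0.9995661667988752}
scene {'vertical_fov': 42.41972930603045, 'cx': 278.8578405028784, 'cy': 210.57905440773783, 'k1': -0.07321836892625415, 'origin': array([1.34847273, 0.45431346, 1.08981325]), 'rotation': array([-0.20142486,  0.49127588,  0.78795669, -0.3117696 ])}
side {'vertical_fov': 53.47823934541808, 'cx': 278.88328850030217, 'cy': 211.7792566359702, 'k1': -0.009079942339115885, 'origin': array([0.16678812, 0.79443305, 0.9613382 ]), 'rotation': array([ 0.07674526, -0.17136174,  0.91569563, -0.35531229])}
wrist {'vertical_fov': 65.55685896786096, 'cx': 277.7616562527326, 'cy': 211.66200645383879, 'k1': -0.06550466674189306, 'origin': array([0.6253237 , 0.07094948, 0.37297738]), 'rotation': array([ 1.40890661e-01,  9.90024879e-01,  1.21828919e-04, -7.39298685e-04])}
```

View pics/scene0.png

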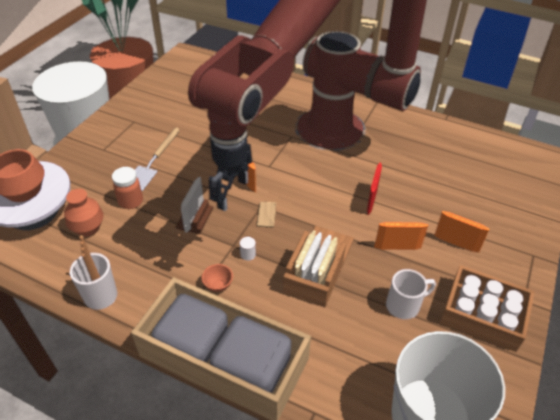

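View pics/side0.png

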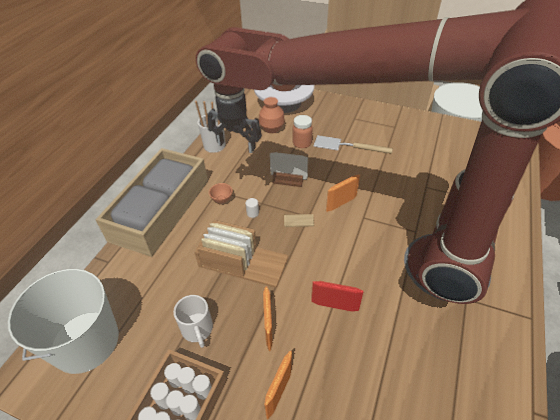

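View pics/wrist0.png

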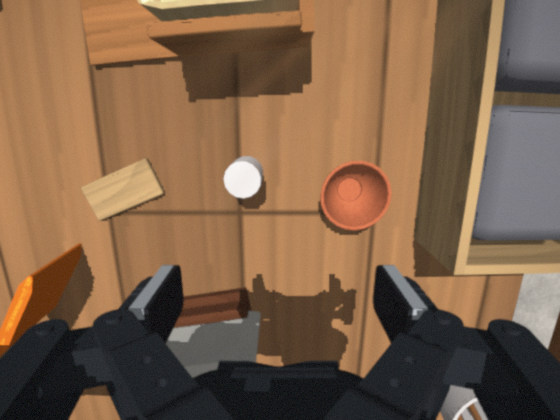

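Candidates for the spare bat: the grey slab in the dark stand (scene 193,203; side 288,163), orange slabs (scene 252,177; 401,236; 461,231) and a red one (scene 374,188). Only the grey one stands in the dark wooden stand, so I choose it and check it with close crops.

```bash
cat > h.py <<'E'
import numpy as np, cv2, json
from plant import *
from scipy.spatial.transform import Rotation as R
def q2R(q): return R.from_quat([q[1],q[2],q[3],q[0]]).as_matrix()
def cam(name):
    c=camera_info(name); f=210/np.tan(np.radians(c["vertical_fov"])/2)
    return dict(f=f,cx=c["cx"],cy=c["cy"],k=c["k1"],o=np.array(c["origin"]),R=q2R(c["rotation"]))
def ray(c,u,v):
    d=np.array([(u-c["cx"])/c["f"],(v-c["cy"])/c["f"]]); s=d.copy()
    for _ in range(30): s=d/(1+c["k"]*(s@s))
    return c["R"]@np.array([s[0],s[1],1.])
def onz(c,u,v,z):
    d=ray(c,u,v); return c["o"]+d*(z-c["o"][2])/d[2]
def proj(c,p):
    q=c["R"].T@(np.asarray(p)-c["o"]); s=q[:2]/q[2]; s=s*(1+c["k"]*(s@s))
    return s*c["f"]+[c["cx"],c["cy"]]
def tri(c1,p1,c2,p2):
    a=ray(c1,*p1);b=ray(c2,*p2)
    t=np.linalg.lstsq(np.c_[a,-b],c2["o"]-c1["o"],rcond=None)[0]
    x=c1["o"]+t[0]*a;y=c2["o"]+t[1]*b
    return (x+y)/2,np.linalg.norm(x-y)
def crop(img,x0,y0,x1,y1,s,fn):
    cv2.imwrite(fn,cv2.resize(img[y0:y1,x0:x1],None,fx=s,fy=s,interpolation=cv2.INTER_CUBIC))
E
python3 - <<'E'
from h import *
s=cv2.imread("pics/scene0.png");d=cv2.imread("pics/side0.png")
crop(s,160,150,260,250,6,"pics/c1.png");crop(d,240,130,340,200,8,"pics/c2.png")
crop(s,270,220,370,310,6,"pics/c3.png");crop(d,185,210,295,290,7,"pics/c4.png")
E
```

```text
(no output)
```

View pics/c1.png

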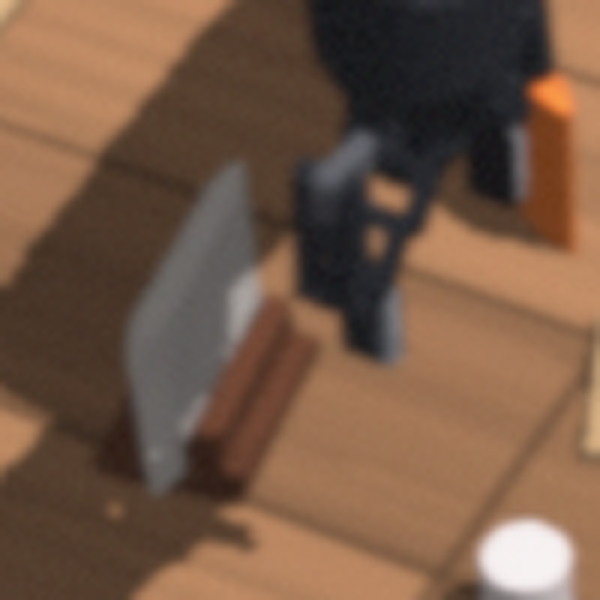

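View pics/c2.png

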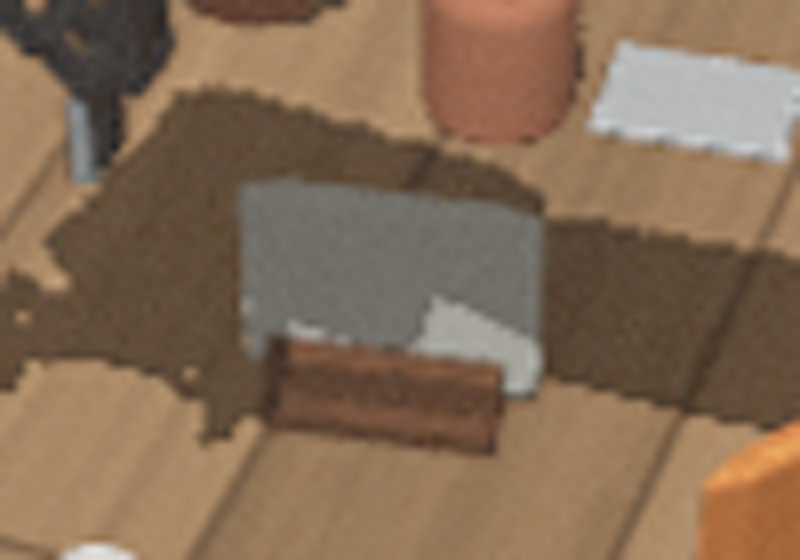

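View pics/c3.png

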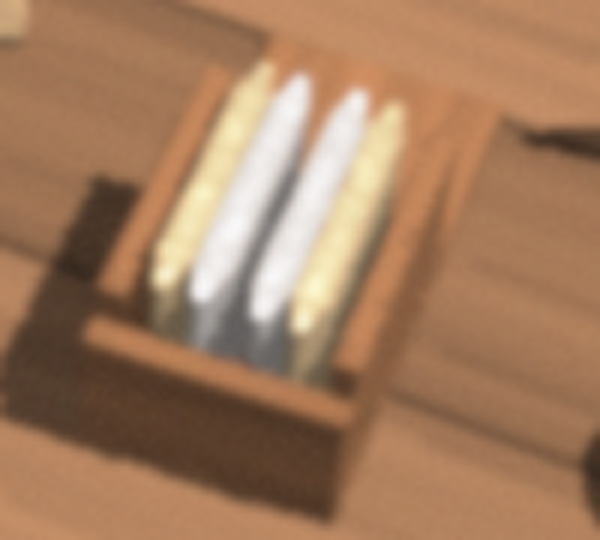

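View pics/c4.png

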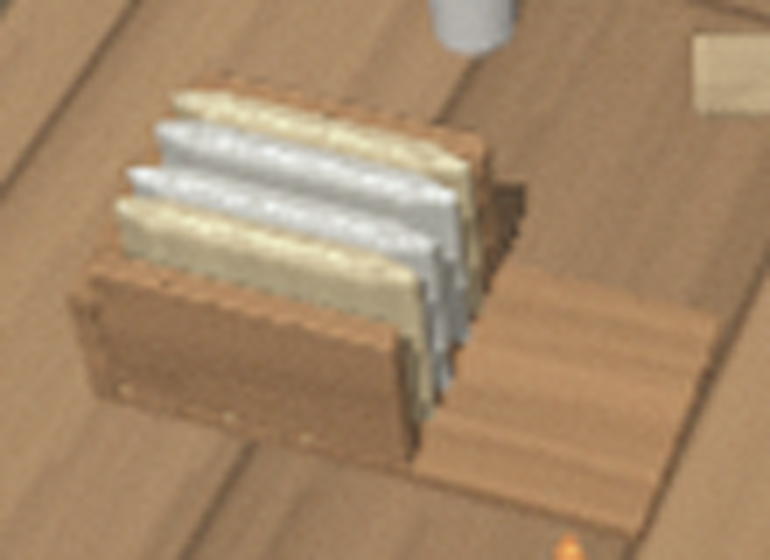

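The crops show the grey slab in the dark stand (scene tips 200,178 and 182,205) and the rack with its mouth and apron towards the robot, four bats inside. Next I locate them.

```bash
python3 - <<'E'
from h import *
S=cam("scene");D=cam("side")
np.set_printoptions(precision=4,suppress=True)
c1=lambda x,y:(160+(x+.5)/6-.5,150+(y+.5)/6-.5)
c2=lambda x,y:(240+(x+.5)/8-.5,130+(y+.5)/8-.5)
c3=lambda x,y:(270+(x+.5)/6-.5,220+(y+.5)/6-.5)
c4=lambda x,y:(185+(x+.5)/7-.5,210+(y+.5)/7-.5)
a=onz(S,*c1(240,165),.1);b=onz(S,*c1(133,325),.1);print("spare S",a,b,np.linalg.norm(a-b))
a=onz(D,*c2(542,210),.1);b=onz(D,*c2(242,187),.1);print("spare D",a,b,np.linalg.norm(a-b))
print("tri",tri(S,c1(240,165),D,c2(542,210)),tri(S,c1(133,325),D,c2(242,187)))
for z,pts in((.032,[(270,435),(497,450),]),):
  pass
print("stand near cleat bottom",[onz(D,*c2(*p),0) for p in((275,425),(495,450))])
print("stand near cleat top",[onz(D,*c2(*p),0.032) for p in((275,340),(500,370))])
for n,p,q in(("ro",(265,65),(157,278)),("rb",(300,76),(202,298)),("lb",(358,93),(264,315)),("lo",(397,103),(300,328))):
  a=onz(S,*c3(*p),.098);b=onz(S,*c3(*q),.098);d=b-a
  print("S",n,a,b,np.linalg.norm(d),np.degrees(np.arctan2(d[1],d[0])))
for n,p,q in(("ro",(468,160),(175,98)),("rb",(455,193),(160,128)),("lb",(435,237),(132,175)),("lo",(415,268),(120,208))):
  a=onz(D,*c4(*p),.098);b=onz(D,*c4(*q),.098);d=b-a
  print("D",n,a,b,np.linalg.norm(d),np.degrees(np.arctan2(d[1],d[0])))
print("apron corners",[onz(D,*c4(*p),0.008) for p in((718,318),(640,525))])
print("left cheek top",[onz(D,*c4(*p),0.088) for p in((85,268),(405,338))])
print("stop top S",[onz(S,*c3(*p),0.068) for p in((88,325),(355,408))])
E
```

```text
spare S [ 0.4794 -0.191   0.1   ] [ 0.5851 -0.1792  0.1   ] 0.10637091409372221
spare D [ 0.4784 -0.1948  0.1   ] [ 0.5965 -0.1664  0.1   ] 0.12148287060098342
tri (array([ 0.4784, -0.1925,  0.1002]), np.float64(0.0028887556616574274)) (array([ 0.5941, -0.1688,  0.1056]), np.float64(0.012016132258751887))
stand near cleat bottom [array([ 0.5739, -0.1388, -0.    ]), array([ 0.4826, -0.1568,  0.    ])]
stand near cleat top [array([ 0.5796, -0.1552,  0.032 ]), array([ 0.486 , -0.1705,  0.032 ])]
S ro [0.5168 0.1583 0.098 ] [0.6358 0.1644 0.098 ] 0.11919130623636645 2.9374113814280194
S rb [0.5159 0.1735 0.098 ] [0.6369 0.1839 0.098 ] 0.12146445334151586 4.931065133976035
S lb [0.5139 0.1981 0.098 ] [0.6339 0.2085 0.098 ] 0.12040906755839954 4.913994188400842
S lo [0.5119 0.2143 0.098 ] [0.6335 0.2232 0.098 ] 0.12194602469802272 4.169582043404378
D ro [0.516  0.1582 0.098 ] [0.6372 0.1701 0.098 ] 0.12170240298184229 5.62221633990547
D rb [0.514  0.1749 0.098 ] [0.6353 0.186  0.098 ] 0.12183697055000947 5.217680821895558
D lb [0.5122 0.197  0.098 ] [0.6341 0.2109 0.098 ] 0.12266330779914104 6.4833397316344605
D lo [0.5131 0.2131 0.098 ] [0.6305 0.2269 0.098 ] 0.1182635630120666 6.72275410104628
apron corners [array([0.4234, 0.132 , 0.008 ]), array([0.4163, 0.2345, 0.008 ])]
left cheek top [array([0.6342, 0.2508, 0.088 ]), array([0.5068, 0.2373, 0.088 ])]
stop top S [array([0.6473, 0.1411, 0.068 ]), array([0.6377, 0.2501, 0.068 ])]
```

```bash
python3 -m inch '-0.0174 0.0362 0 0 0 0 0;-0.0174 0.0362 0 0 0 0 0;-0.0174 0.0362 0 0 0 0 0;-0.0174 0.0362 0 0 0 0 0;-0.0174 0.0362 0 0 0 0 0;0 0 0 0 0 0.12 0;0 0 0 0 0 0.12 0;0 0 0 0 0 0.12 0;0 0 0 0 0 0.12 0;0 0 0 0 0 0.12 0'; python3 -m inch '0 0 0 0 0 0.12 0;0 0 0 0 0 0.12 0;0 0 0 0 0 0.12 0;0 0 0 0 0 0.12 0;0 0 0 0 0 0.12 0;0 0 0 0 0 0.12 0;0 0 0 0 0 0.05 0;0 0 0 0 0 0 0;0 0 0 0 0 0 0'
python3 - <<'E'
from h import *
print(state()); W=camera_info("wrist"); print(W)
im=grab_frame("wrist");cv2.imwrite("pics/w1.png",im)
E
```

```text
time: 0.98
tool_pos: [0.5376, -0.1811, 0.2309]
tool_rot: [-0.0, 0.954, -0.299, -0.0]
contact_force: [0.3, 0.8, -0.3]
gripper_width: 1.004
time: 1.73
tool_pos: [0.5378, -0.1809, 0.231]
tool_rot: [0.0, 0.775, -0.632, -0.0]
contact_force: [0.6, 0.7, -0.5]
gripper_width: 0.998
{'time': 1.7333, 'joint_pos': array([-4.55637571e-01, -8.34225010e-02,  1.74810748e+00, -1.95344366e-05,
        1.47750743e+00,  9.12855697e-01]), 'joint_vel': array([ 0.00039632, -0.00059599,  0.00018739,  0.00055872,  0.00168133,
       -0.00101732]), 'joint_efforts': array([-7.67108995e-04, -3.34003258e+01, -3.70613801e+01,  1.16957222e-04,
        1.97610396e-03,  5.08098362e-02]), 'tool_pos': array([ 0.53780194, -0.18091378,  0.23096008]), 'tool_rot': array([ 7.74311910e-05,  7.74896004e-01, -6.32088675e-01, -2.89874179e-04]), 'contact_force': array([ 0.57176371,  0.66914482, -0.46191325]), 'ft_torque': array([-0.00646681, -0.02825778,  0.03357652]), 'gripper_width': 0.9976234934395831}
{'vertical_fov': 65.55685896786096, 'cx': 277.7616562527326, 'cy': 211.66200645383879, 'k1': -0.06550466674189306, 'origin': array([ 0.60793321, -0.16666713,  0.37371317]), 'rotation': array([ 0.10921576,  0.76716794, -0.62575939, -0.08916531])}
```

View pics/w1.png

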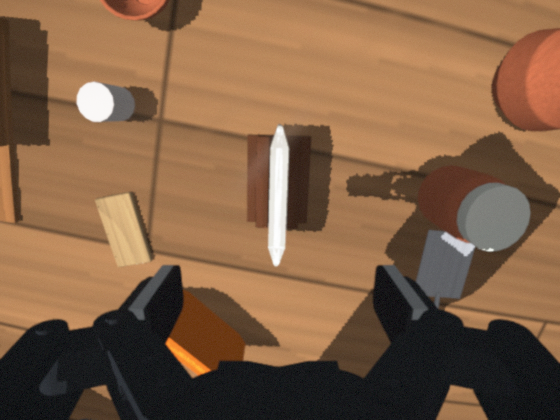

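The wrist view shows the spare bat edge-on (tips 281,126 and 277,265) in its stand, between the open fingers' directions.

```bash
python3 - <<'E'
from h import *
np.set_printoptions(precision=4,suppress=True)
W=cam("wrist"); im=cv2.imread("pics/w1.png")
m=((im.min(2)>150)).astype(np.uint8)
m[:,:230]=0;m[:,330:]=0;m[290:]=0
ys,xs=np.nonzero(m); print(xs.min(),xs.max(),ys.min(),ys.max())
for y in range(ys.min(),ys.max()+1,12):
    r=xs[ys==y]; print(y,r.min(),r.max())
a=onz(W,281,ys.min(),.1);b=onz(W,276.5,ys.max()+1,.1)
print(a,b,np.linalg.norm(a-b),np.degrees(np.arctan2(*(a-b)[1::-1])),(a+b)/2)
S=state();Rt=q2R(S["tool_rot"]); c=(a+b)/2
print("tool yaw bat dir in tool",Rt.T@(a-b), "shift tool",Rt.T@(c-S["tool_pos"]))
print("proj tcp",proj(W,S["tool_pos"]))
E
```

```text
268 288 126 265
126 277 281
138 273 285
150 270 288
162 270 287
174 270 287
186 270 286
198 269 286
210 269 285
222 269 285
234 268 285
246 268 284
258 271 280
[ 0.6018 -0.1706  0.1   ] [ 0.4787 -0.192   0.1   ] 0.12491356054674073 9.841342057308154 [ 0.5403 -0.1813  0.1   ]
tool yaw bat dir in tool [ 0.0038 -0.1249 -0.    ] shift tool [ 0.0009 -0.0023  0.1311]
proj tcp [277.5059 271.4472]
```

```bash
python3 - <<'E'
from h import *
np.set_printoptions(precision=4,suppress=True)
W=cam("wrist");S=cam("side")
for p in((180,290),(243,346),(238,370),(210,375),(170,338)): print(p,onz(W,*p,0.),onz(W,*p,.09))
crop(cv2.imread("pics/side0.png"),315,165,370,220,10,"pics/c5.png")
for p in((327,207),(333,211),(358,193),(328,189),(357,177)): print(onz(S,*p,0),onz(S,*p,.09))
E
```

```text
(180, 290) [ 0.3724 -0.0855  0.    ] [ 0.4291 -0.1051  0.09  ]
(243, 346) [ 0.3035 -0.1803  0.    ] [ 0.3768 -0.177   0.09  ]
(238, 370) [ 0.2612 -0.1802  0.    ] [ 0.3447 -0.177   0.09  ]
(210, 375) [ 0.2437 -0.1424  0.    ] [ 0.3314 -0.1482  0.09  ]
(170, 338) [ 0.295  -0.0799  0.    ] [ 0.3703 -0.1008  0.09  ]
[ 0.3748 -0.0941  0.    ] [ 0.3553 -0.0109  0.09  ]
[ 0.3522 -0.0842  0.    ] [ 0.3348 -0.002   0.09  ]
[ 0.2991 -0.1894  0.    ] [ 0.2867 -0.0973  0.09  ]
[ 0.3958 -0.1731 -0.    ] [ 0.3743 -0.0825  0.09  ]
[ 0.3213 -0.263   0.    ] [ 0.3068 -0.164   0.09  ]
```

View pics/c5.png

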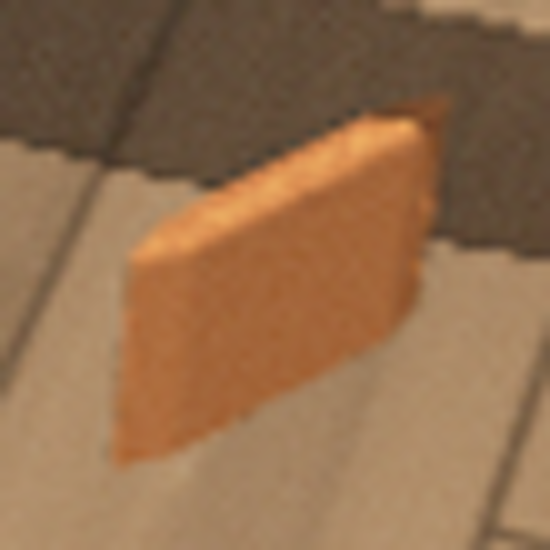

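The orange slab stands at x ≈ 0.30–0.37, well clear of the grasp. I descend now.

```bash
python3 -m inch '0 -0.0023 0 0 0 0.026 0;0 0 0.035 0 0 0 0;0 0 0.035 0 0 0 0;0 0 0.035 0 0 0 0;0 0 0.03 0 0 0 0;0 0 0.025 0 0 0 0;0 0 0.015 0 0 0 0;0 0 0.01 0 0 0 0;0 0 0 0 0 0 0'
python3 - <<'E'
from h import *
im=grab_frame("wrist");cv2.imwrite("pics/w2.png",im)
E
```

```text
time: 2.53
tool_pos: [0.5385, -0.1797, 0.0436]
tool_rot: [0.001, 0.766, -0.642, -0.002]
contact_force: [-0.7, 0.0, 0.0]
gripper_width: 0.998
```

View pics/w2.png

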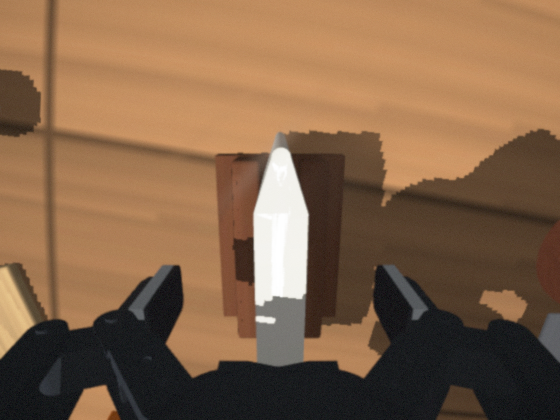

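The bat is centred and square between the fingers (nose at 281,140, body about 280). Closing.

```bash
python3 -m inch '0 0 0 0 0 0 0.3;0 0 0 0 0 0 0.6;0 0 0 0 0 0 1;0 0 0 0 0 0 1;0 0 0 0 0 0 1;0 0 0 0 0 0 1;0 0 0 0 0 0 1;0 0 0 0 0 0 1'
python3 -m inch '0 0 -0.01 0 0 0 1;0 0 -0.02 0 0 0 1;0 0 -0.03 0 0 0 1;0 0 -0.03 0 0 0 1;0 0 -0.03 0 0 0 1;0 0 -0.02 0 0 0 1;0 0 -0.01 0 0 0 1;0 0 0 0 0 0 1'
python3 - <<'E'
from h import *
print(state()["gripper_width"],state()["ft_torque"])
for n in ("side","scene","wrist"): cv2.imwrite(f"pics/{n}3.png",grab_frame(n))
a=cv2.imread("pics/side3.png")[60:260,180:400];b=cv2.imread("pics/scene3.png")[100:300,130:350]
cv2.imwrite("pics/m3.png",np.hstack([cv2.resize(a,None,fx=1.8,fy=1.8),cv2.resize(b,None,fx=1.8,fy=1.8)]))
E
```

```text
time: 3.25
tool_pos: [0.5406, -0.1807, 0.0469]
tool_rot: [-0.0, 0.766, -0.643, 0.0]
contact_force: [-0.4, 1.1, 3.3]
gripper_width: 0.17
time: 3.92
tool_pos: [0.5415, -0.1812, 0.1995]
tool_rot: [-0.001, 0.766, -0.643, 0.003]
contact_force: [1.0, -0.5, -1.0]
gripper_width: 0.17
0.16958370956497656 [-0.02753301 -0.02238256  0.03945626]
```

View pics/m3.png

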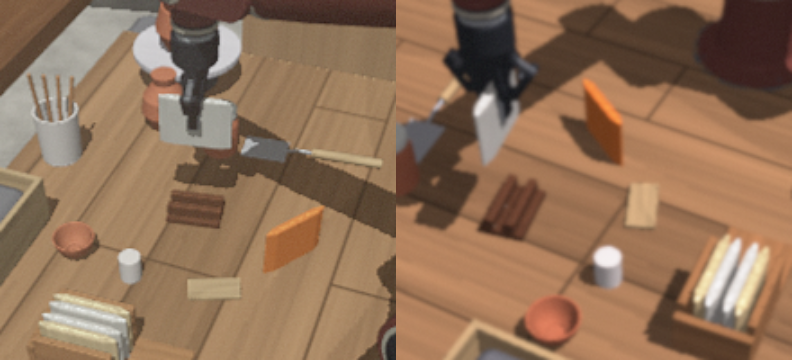

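View pics/wrist3.png

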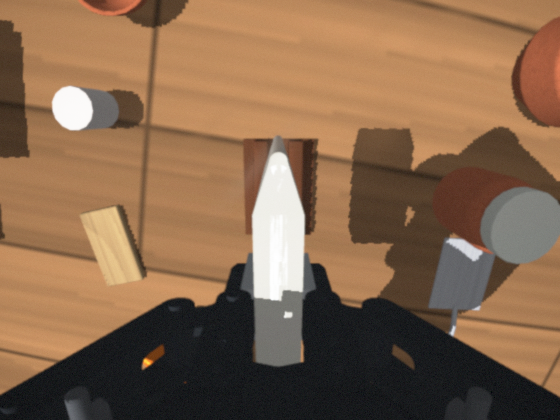

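The bat is held square and upright, and the stand is empty. I carry it over to the front of the rack.

```bash
python3 -m inch '-0.015 0.002 0 0 0 0 1;-0.03 0.004 0 0 0 0.01 1;-0.036 0.0045 0 0 0 0.01 1;-0.036 0.0045 0 0 0 0.01 1;-0.036 0.0045 0 0 0 0.01 1;-0.036 0.0045 0 0 0 0.01 1;-0.036 0.0045 0 0 0 0.01 1;-0.036 0.0045 0 0 0 0.01 1;-0.036 0.0045 0 0 0 0.01 1;-0.036 0.0045 0 0 0 0.002 1'; python3 -m inch '-0.028 0.004 0 0 0 0 1;-0.012 0.002 0 0 0 0 1;0 0 0 0 0 0 1;0 0 0 0 0 0 1'
python3 - <<'E'
from h import *
print(state()["tool_pos"],state()["tool_rot"],camera_info("wrist"))
im=grab_frame("wrist");cv2.imwrite("pics/w4.png",im)
cv2.imwrite("pics/w4b.png",cv2.resize(im[0:420],None,fx=1.42,fy=1.42,interpolation=cv2.INTER_CUBIC))
E
```

```text
time: 4.9
tool_pos: [0.4511, 0.1455, 0.1942]
tool_rot: [0.001, 0.739, -0.674, -0.001]
contact_force: [0.8, -0.0, -0.9]
gripper_width: 0.169
time: 5.23
tool_pos: [0.4424, 0.1833, 0.1946]
tool_rot: [0.001, 0.74, -0.673, -0.001]
contact_force: [0.9, -0.4, -0.5]
gripper_width: 0.166
[0.44237529 0.18334712 0.19455092] [ 0.00138988  0.73986155 -0.6727573  -0.00075634] {'vertical_fov': 65.55685896786096, 'cx': 277.7616562527326, 'cy': 211.66200645383879, 'k1': -0.06550466674189306, 'origin': array([0.51397518, 0.19024555, 0.33709021]), 'rotation': array([ 0.1055866 ,  0.73229138, -0.66596059, -0.09537976])}
```

View pics/w4b.png

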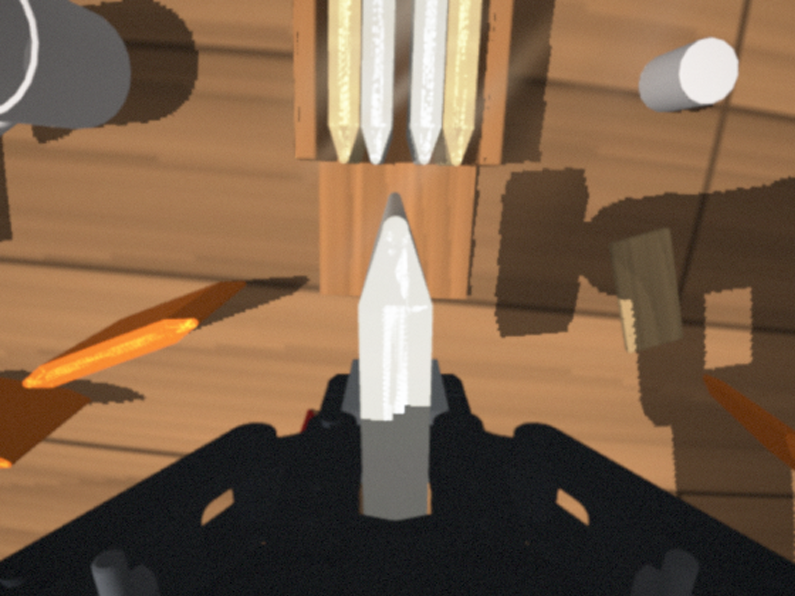

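Wrist view: the held bat's nose (396,195 to 396,225 in the enlarged picture) points at the gap between the white bats (tips 376,163 and 424,164). Measuring.

```bash
python3 - <<'E'
from h import *
np.set_printoptions(precision=4,suppress=True)
W=cam("wrist");S=state();Rt=q2R(S["tool_rot"])
print("tool z",Rt[:,2])
k=1.42
f=lambda x,y:((x+.5)/k-.5,(y+.5)/k-.5)
T=lambda p:Rt.T@(p-S["tool_pos"])
P={}
for n,a,b in(("lo",(344,163),(344,8)),("lb",(376,163),(378,8)),("rb",(424,164),(430,8)),("ro",(457,164),(465,8))):
    p=onz(W,*f(*a),.098);q=onz(W,*f(*b),.098);d=q-p
    print(n,p,q,"yaw",np.degrees(np.arctan2(d[1],d[0])),"tool",T(p),T(q))
for n,a in(("cheekL near",(297,160)),("cheekR near",(500,163)),("cheekL inner",(315,160)),("cheekR inner",(481,163))):
    p=onz(W,*f(*a),.088);print(n,p,T(p))
for n,a in(("apronL",(320,294)),("apronR",(468,297)),("apron L far",(318,165)),("apron R far",(474,165))):
    p=onz(W,*f(*a),.008);print(n,p,T(p))
zt=S["tool_pos"][2]+.053; 
for n,a,z in(("nose top",(396,218),zt),("nose bottom",(394,195),zt-.09)):
    p=onz(W,*f(*a),z);print(n,p,T(p))
for a in((25,385),(195,322)): print("orange",onz(W,*f(*a),.09))
E
```

```text
tool z [-0.0024 -0.0009 -1.    ]
lo [0.5135 0.2145 0.098 ] [0.5839 0.2195 0.098 ] yaw 4.007467873370099 tool [-0.0252 -0.0735  0.0967] [-0.0235 -0.1441  0.0965]
lb [0.5149 0.1986 0.098 ] [0.5853 0.2037 0.098 ] yaw 4.103451839175464 tool [-0.0092 -0.0735  0.0967] [-0.0077 -0.144   0.0965]
rb [0.5167 0.1748 0.098 ] [0.5876 0.1796 0.098 ] yaw 3.8850142360224975 tool [ 0.0147 -0.073   0.0967] [ 0.0165 -0.144   0.0965]
ro [0.5183 0.1584 0.098 ] [0.5893 0.1633 0.098 ] yaw 4.007174292618555 tool [ 0.0312 -0.0731  0.0967] [ 0.0328 -0.1442  0.0965]
cheekL near [0.5128 0.2401 0.088 ] [-0.0507 -0.0753  0.1066]
cheekR near [0.5212 0.1348 0.088 ] [ 0.0549 -0.0738  0.1067]
cheekL inner [0.5136 0.2307 0.088 ] [-0.0413 -0.0752  0.1066]
cheekR inner [0.5202 0.1447 0.088 ] [ 0.045  -0.0737  0.1067]
apronL [0.4184 0.2356 0.008 ] [-0.0551  0.019   0.1869]
apronR [0.4263 0.1263 0.008 ] [0.0544 0.0213 0.1869]
apron L far [0.5103 0.2417 0.008 ] [-0.0526 -0.0731  0.1866]
apron R far [0.5203 0.1349 0.008 ] [ 0.0546 -0.0731  0.1867]
nose top [0.5048 0.1882 0.2479] [ 0.0003 -0.062  -0.0532]
nose bottom [0.5037 0.1886 0.1579] [-0.0002 -0.0612  0.0368]
orange [0.3668 0.4054 0.09  ]
orange [0.419  0.2949 0.09  ]
```

```bash
python3 -m inch '0 0 0 0 0 0.022 1;0.0012 0 0.015 0 0 0 1;0 0 0.025 0 0 0 1;0 0 0.03 0 0 0 1;0 0 0.03 0 0 0 1;0 0 0.02 0 0 0 1;0 0 0.015 0 0 0 1;0 0 0.008 0 0 0 1;0 0 0 0 0 0 1;0 0 0 0 0 0 1'
python3 - <<'E'
from h import *
print(state()["tool_pos"],state()["tool_rot"])
for n in ("wrist","side"): cv2.imwrite(f"pics/{n}5.png",grab_frame(n))
im=cv2.imread("pics/wrist5.png")
cv2.imwrite("pics/w5b.png",cv2.resize(im[0:420],None,fx=1.42,fy=1.42,interpolation=cv2.INTER_CUBIC))
crop(cv2.imread("pics/side5.png"),190,180,320,290,6,"pics/s5.png")
E
```

```text
time: 6.12
tool_pos: [0.4443, 0.1811, 0.0535]
tool_rot: [0.0, 0.731, -0.682, -0.0]
contact_force: [-0.1, -0.3, -1.3]
gripper_width: 0.171
[0.44429027 0.18113178 0.05352801] [ 5.95041355e-05  7.31181112e-01 -6.82183390e-01 -8.41891148e-06]
```

View pics/w5b.png

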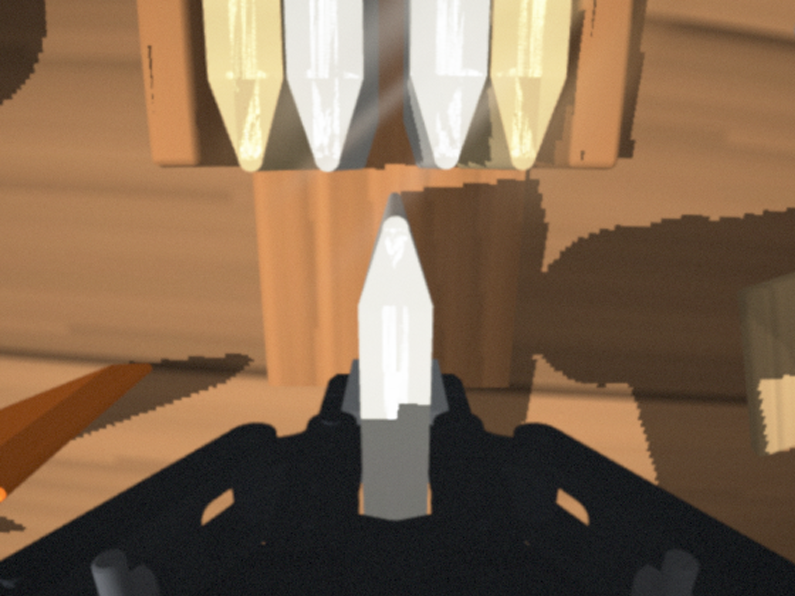

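View pics/s5.png

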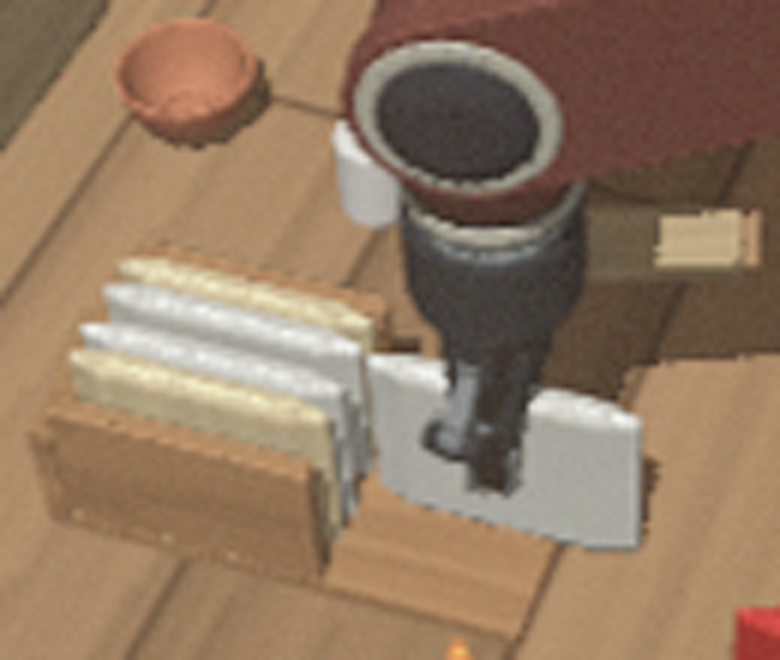

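```bash
python3 - <<'E'
from h import *
np.set_printoptions(precision=4,suppress=True)
W=cam("wrist");S=state();Rt=q2R(S["tool_rot"]);k=1.42
f=lambda x,y:((x+.5)/k-.5,(y+.5)/k-.5)
T=lambda p:Rt.T@(p-S["tool_pos"])
im=cv2.imread("pics/w5b.png")
for y in (75,40,8):
    r=im[y]; print(y,[ (x,*map(int,r[x])) for x in range(276,300,4)])
for n,a,b in(("lb",(328,168),(324.5,76)),("rb",(446,168),(448.5,76))):
    p=onz(W,*f(*a),.098);q=onz(W,*f(*b),.098);print(n,T(p),T(q))
zt=S["tool_pos"][2]+.053
for n,a,z in(("nose top",(396,217),zt),("nose bottom",(395,194),zt-.09),("body",(396,303),zt),("body",(395.5,410),zt)):
    p=onz(W,*f(*a),z);print(n,T(p))
E
```

```text
75 [(276, 172, 227, 244), (280, 169, 223, 241), (284, 99, 125, 140), (288, 216, 225, 229), (292, 226, 234, 236), (296, 227, 233, 236)]
40 [(276, 162, 220, 238), (280, 147, 198, 222), (284, 116, 131, 139), (288, 227, 232, 234), (292, 225, 231, 233), (296, 225, 231, 233)]
8 [(276, 161, 218, 238), (280, 112, 153, 174), (284, 158, 171, 176), (288, 225, 231, 232), (292, 224, 230, 231), (296, 224, 231, 233)]
lb [-0.0139 -0.0714 -0.043 ] [-0.014  -0.0893 -0.0429]
rb [ 0.0107 -0.0713 -0.043 ] [ 0.0108 -0.0893 -0.0429]
nose top [ 0.0003 -0.0622 -0.0528]
nose bottom [ 0.0002 -0.0616  0.0372]
body [ 0.0003 -0.0449 -0.0529]
body [ 0.0002 -0.0207 -0.0529]
```

```bash
python3 -m inch '-0.0019 0 0.002 0 0 0 1;0 0 0.002 0 0 0 1;0 0 0 0 0 0 1;0 -0.003 0 0 0 0 1;0 -0.005 0 0 0 0 1;0 -0.005 0 0 0 0 1;0 -0.004 0 0 0 0 1;0 0 0 0 0 0 1'
python3 - <<'E'
from h import *
s=state();print(s["tool_pos"],s["contact_force"])
im=grab_frame("wrist")
cv2.imwrite("pics/w6b.png",cv2.resize(im[0:420],None,fx=1.42,fy=1.42,interpolation=cv2.INTER_CUBIC))
E
```

```text
time: 6.88
tool_pos: [0.462, 0.1848, 0.0497]
tool_rot: [-0.0, 0.732, -0.682, 0.0]
contact_force: [-1.0, -0.2, -1.4]
gripper_width: 0.168
[0.4619865  0.18481232 0.04965622] [-1.0459494  -0.21884506 -1.44218892]
```

View pics/w6b.png

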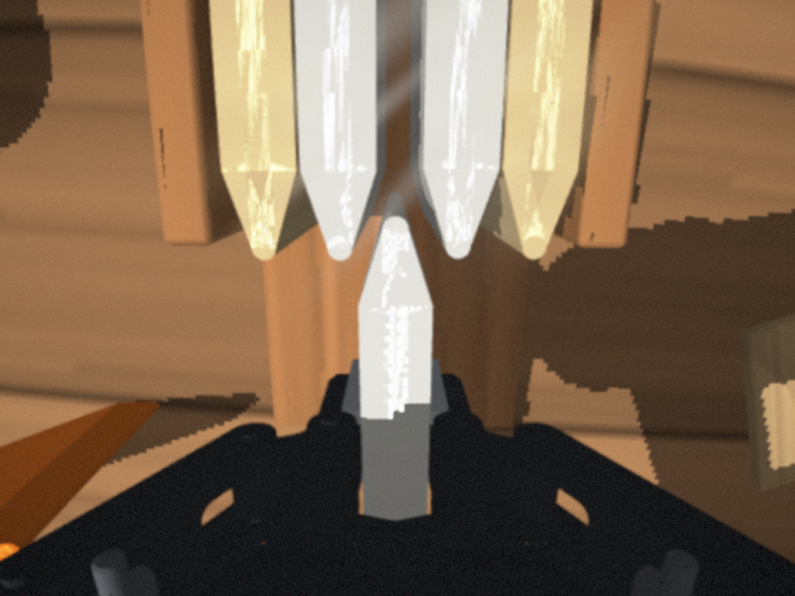

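The nose (396,225) has entered, centred between the tips (340,250 and 457,250). I continue in and lower it to the floor.

```bash
python3 -m inch '0.0004 -0.004 0.001 0 0 0 1;0 -0.004 0.001 0 0 0 1;0 -0.004 0 0 0 0 1;0 -0.004 0 0 0 0 1;0 -0.004 0 0 0 0 1;0 0 0 0 0 0 1;0 0 0.001 0 0 0 1;0 0 0 0 0 0 1'; python3 -m inch '0 0 0.001 0 0 0 1;0 0 0 0 0 0 1;0 0 0 0 0 0 1'
```

```text
time: 7.6
tool_pos: [0.4806, 0.1857, 0.0461]
tool_rot: [0.0, 0.732, -0.682, -0.0]
contact_force: [0.7, -0.9, -1.7]
gripper_width: 0.166
time: 7.85
tool_pos: [0.4806, 0.1858, 0.0452]
tool_rot: [0.0, 0.732, -0.682, -0.0]
contact_force: [-0.2, -0.3, -1.4]
gripper_width: 0.172
```

```bash
python3 -m inch '0 0 0.001 0 0 0 1;0 0 0 0 0 0 1;0 0 0 0 0 0 1'
python3 - <<'E'
from h import *
s=state();print(s["tool_pos"],s["contact_force"])
for n in ("wrist","side"):
  cv2.imwrite(f"pics/{n}7.png",grab_frame(n))
im=cv2.imread("pics/wrist7.png")
cv2.imwrite("pics/w7b.png",cv2.resize(im[0:420],None,fx=1.42,fy=1.42,interpolation=cv2.INTER_CUBIC))
crop(cv2.imread("pics/side7.png"),190,190,310,290,6,"pics/s7.png")
E
```

```text
time: 8.1
tool_pos: [0.4811, 0.1859, 0.0449]
tool_rot: [-0.0, 0.732, -0.682, 0.0]
contact_force: [-0.8, -0.7, 3.3]
gripper_width: 0.169
[0.48112277 0.18591186 0.04493771] [-0.77113586 -0.65971832  3.29080693]
```

View pics/w7b.png

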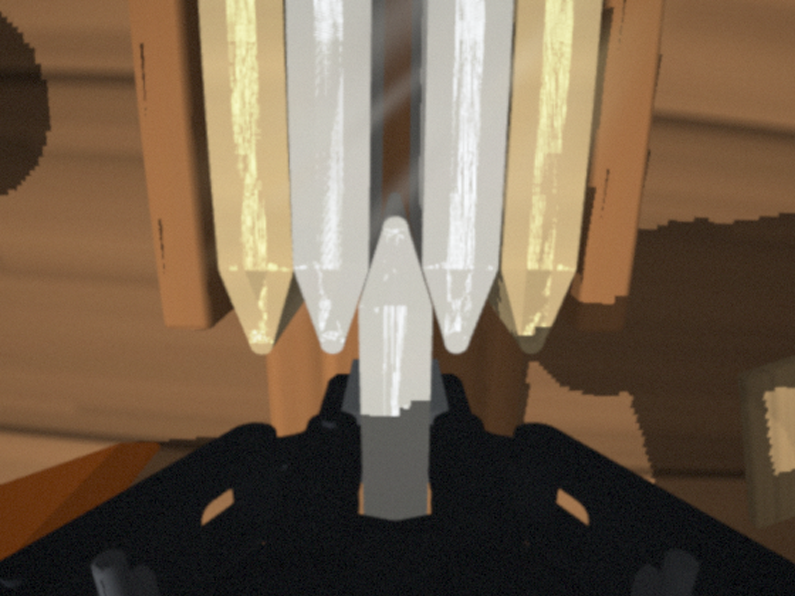

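View pics/s7.png

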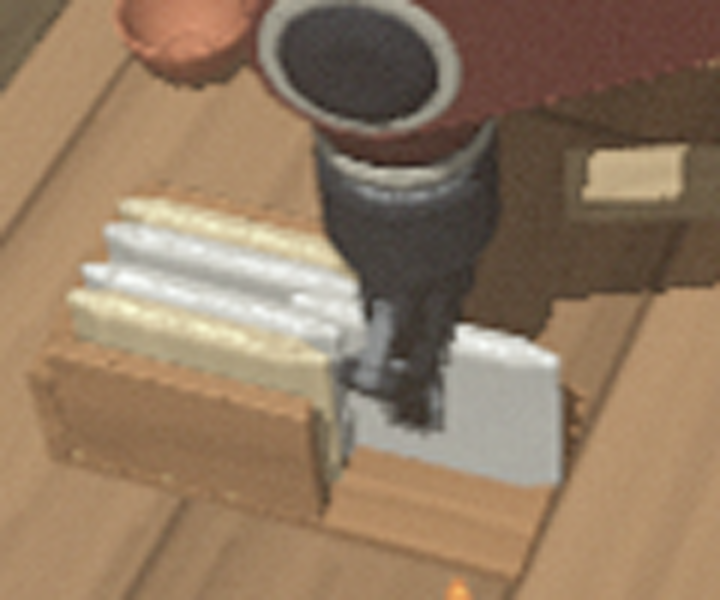

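The bat rests on the floor (force went from −1.4 to +3.3 N). Its nose is about 29 mm in (nose row 217, neighbour tips row 350). Letting go.

```bash
python3 -m inch '0 0 0 0 0 0 0.7;0 0 0 0 0 0 0.6;0 0 0 0 0 0 0.4;0 0 0 0 0 0 0.3;0 0 0 0 0 0 0.3;0 0 0 0 0 0 0.3;0 0 0 0 0 0 0.3'
python3 - <<'E'
from h import *
s=state();print(s["tool_pos"],s["contact_force"],s["gripper_width"])
for n in ("wrist","side"):
  cv2.imwrite(f"pics/{n}8.png",grab_frame(n))
im=cv2.imread("pics/wrist8.png")
cv2.imwrite("pics/w8b.png",cv2.resize(im[0:420],None,fx=1.42,fy=1.42,interpolation=cv2.INTER_CUBIC))
E
```

```text
time: 8.78
tool_pos: [0.4807, 0.1857, 0.0442]
tool_rot: [0.0, 0.732, -0.682, -0.0]
contact_force: [0.2, -0.0, 0.2]
gripper_width: 0.701
[0.48069517 0.18573003 0.04419185] [ 0.23407595 -0.04829728  0.22748974] 0.7011670049592944
```

View pics/w8b.png

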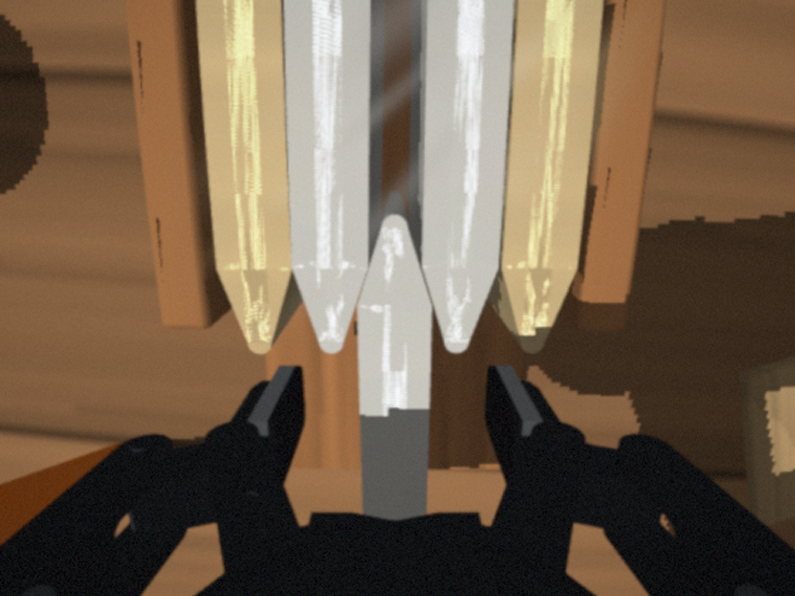

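The bat stands alone, upright, nose in the gap; the fingers (295,370 and 490,370) are clear of it. I rise, shut the gripper and go behind.

```bash
python3 -m inch '0 0 -0.005 0 0 0 0.3;0 0 -0.02 0 0 0 0.3;0 0 -0.035 0 0 0 0.3;0 0 -0.035 0 0 0 0.3;0 0 -0.02 0 0 0 0.6;0 0.02 0 0 0 0 1;0 0.03 0 0 0 0 1;0 0.03 0 0 0 0 1;0 0.012 0 0 0 0 1;0 0 0 0 0 0 1'
python3 - <<'E'
from h import *
s=state();print(s["tool_pos"],s["tool_rot"],s["contact_force"],s["gripper_width"])
for n in ("wrist","side"):
  cv2.imwrite(f"pics/{n}9.png",grab_frame(n))
im=cv2.imread("pics/wrist9.png")
cv2.imwrite("pics/w9b.png",cv2.resize(im[0:420],None,fx=1.42,fy=1.42,interpolation=cv2.INTER_CUBIC))
crop(cv2.imread("pics/side9.png"),190,170,320,290,6,"pics/s9.png")
E
```

```text
time: 9.72
tool_pos: [0.3871, 0.1792, 0.1593]
tool_rot: [-0.0, 0.732, -0.681, 0.0]
contact_force: [0.2, -0.3, -0.3]
gripper_width: 0.001
[0.38707451 0.17924318 0.15929789] [-1.09613031e-04  7.32016245e-01 -6.81287168e-01  1.32294309e-05] [ 0.20743384 -0.27983486 -0.29864363] 0.0008029649359629059
```

View pics/w9b.png

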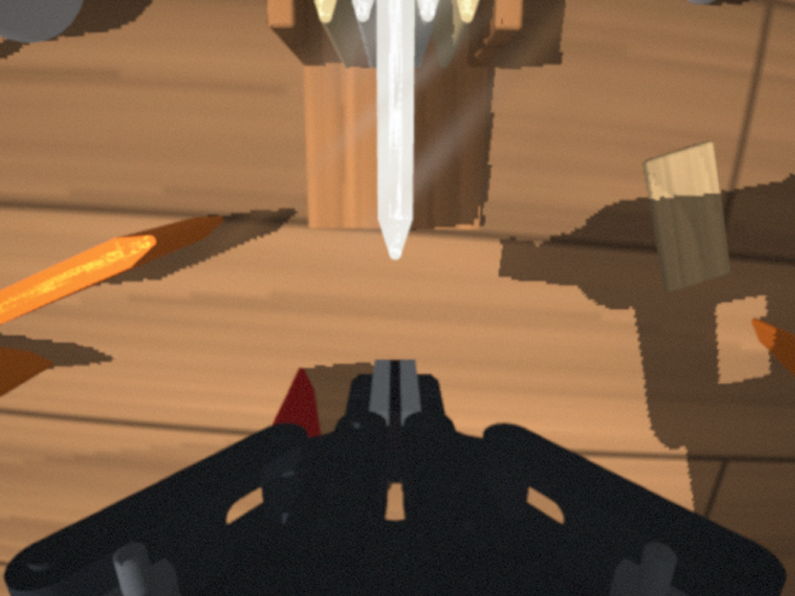

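View pics/s9.png

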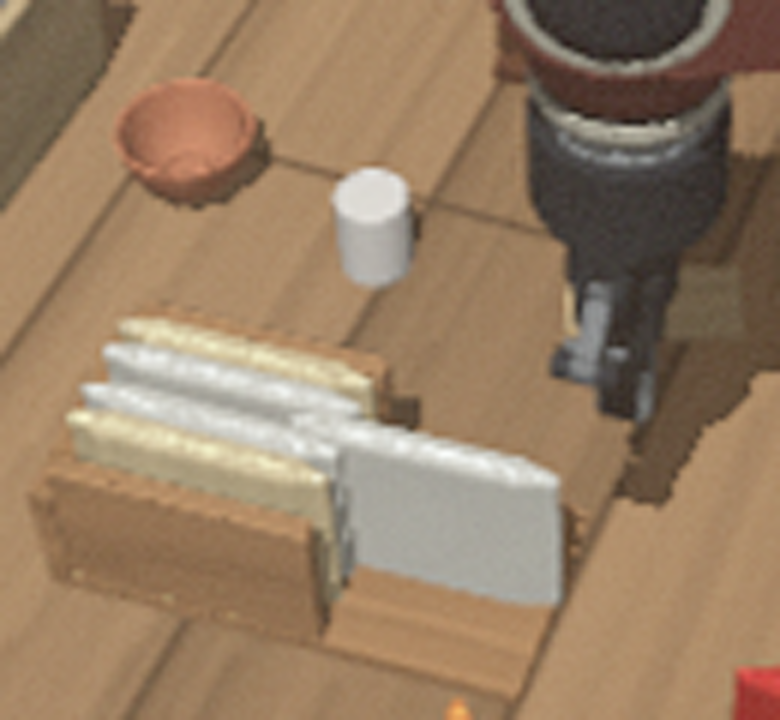

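The bat stands upright alone, nose in the gap (side view). A red look-alike is near the fingers (w9b 300,370), so I measure its clearance before descending.

```bash
python3 - <<'E'
from h import *
np.set_printoptions(precision=4,suppress=True)
W=cam("wrist");S=cam("scene");D=cam("side");s=state();Rt=q2R(s["tool_rot"]);k=1.42
f=lambda x,y:((x+.5)/k-.5,(y+.5)/k-.5)
T=lambda p:Rt.T@(p-s["tool_pos"])
p=onz(W,*f(396,260),.098);print("tail",p,T(p))
p=onz(W,*f(396,100),.098);print("mid",p,T(p))
for a in((326,22),(363,20),(428,20),(468,22)): p=onz(W,*f(*a),.098);print("tips",p,T(p))
for a in((301,368),(318,435)): print("red",onz(W,*f(*a),0.),onz(W,*f(*a),.09))
for a in((378,167),(370,211),(380,180)): print("redS",onz(S,*a,0.),onz(S,*a,.09))
for a in((312,299),(360,309),(314,282),(362,291)): print("redD",onz(D,*a,0.),onz(D,*a,.09))
crop(cv2.imread("pics/side9.png"),290,250,390,330,6,"pics/s9r.png")
E
```

```text
tail [0.4206 0.1809 0.098 ] [ 0.0006 -0.0312  0.0619]
mid [0.4878 0.1858 0.098 ] [ 0.0006 -0.0986  0.0621]
tips [0.5157 0.216  0.098 ] [-0.0275 -0.1285  0.0621]
tips [0.5174 0.2012 0.098 ] [-0.0127 -0.1292  0.0621]
tips [0.5192 0.1752 0.098 ] [ 0.0134 -0.1292  0.0621]
tips [0.5198 0.1591 0.098 ] [ 0.0295 -0.1286  0.0621]
red [0.3188 0.2413 0.    ] [0.3609 0.2244 0.09  ]
red [0.2649 0.228  0.    ] [0.323 0.215 0.09 ]
redS [0.1123 0.2024 0.    ] [0.2144 0.2232 0.09  ]
redS [0.2982 0.2414 0.    ] [0.385 0.259 0.09 ]
redS [0.1646 0.2262 0.    ] [0.2624 0.245  0.09  ]
redD [0.3135 0.2372 0.    ] [0.2998 0.2893 0.09  ]
redD [ 0.189   0.2209 -0.    ] [0.1869 0.2746 0.09  ]
redD [0.3252 0.1854 0.    ] [0.3104 0.2424 0.09  ]
redD [ 0.1973  0.1667 -0.    ] [0.1944 0.2255 0.09  ]
```

View pics/s9r.png

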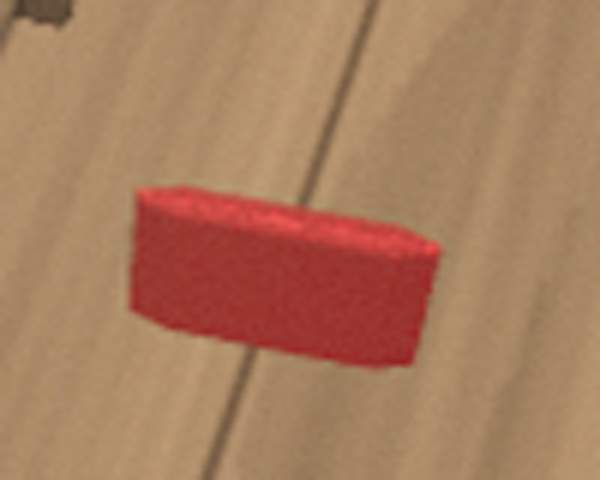

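The red slab begins 60 mm to the side and behind, clear of the fingers. I descend and begin pushing.

```bash
python3 -m inch '0 0 0.02 0 0 0 1;0.0006 0 0.035 0 0 0 1;0 0 0.035 0 0 0 1;0 0 0.02 0 0 0 1;0 0 0.009 0 0 0 1;0 0 0 0 0 0 1;0 -0.006 0 0 0 0 1;0 -0.006 0 0 0 0 1;0 -0.004 0 0 0 0 1;0 0 0 0 0 0 1'; python3 -m inch '0 -0.004 0 0 0 0 1;0 -0.004 0 0 0 0 1;0 -0.004 0 0 0 0 1;0 -0.004 0 0 0 0 1;0 -0.004 0 0 0 0 1;0 -0.004 0 0 0 0 1;0 -0.004 0 0 0 0 1;0 0 0 0 0 0 1'
python3 - <<'E'
from h import *
s=state();print(s["tool_pos"],s["tool_rot"],s["contact_force"],s["gripper_width"])
for n in ("wrist","side"):
  cv2.imwrite(f"pics/{n}10.png",grab_frame(n))
im=cv2.imread("pics/wrist10.png")
cv2.imwrite("pics/w10b.png",cv2.resize(im[0:420],None,fx=1.42,fy=1.42,interpolation=cv2.INTER_CUBIC))
crop(cv2.imread("pics/side10.png"),190,170,320,290,6,"pics/s10.png")
E
```

```text
time: 10.65
tool_pos: [0.4076, 0.1802, 0.0424]
tool_rot: [-0.002, 0.732, -0.682, 0.001]
contact_force: [-0.1, 0.3, 0.1]
gripper_width: 0.004
time: 11.32
tool_pos: [0.4338, 0.1818, 0.0405]
tool_rot: [-0.0, 0.732, -0.682, 0.0]
contact_force: [0.4, 0.3, 0.6]
gripper_width: -0.001
[0.43384451 0.18184073 0.04047516] [-3.42205343e-04  7.31637392e-01 -6.81693870e-01  2.77925525e-04] [0.41765633 0.33984233 0.62840279] -0.001005447458638893
```

View pics/w10b.png

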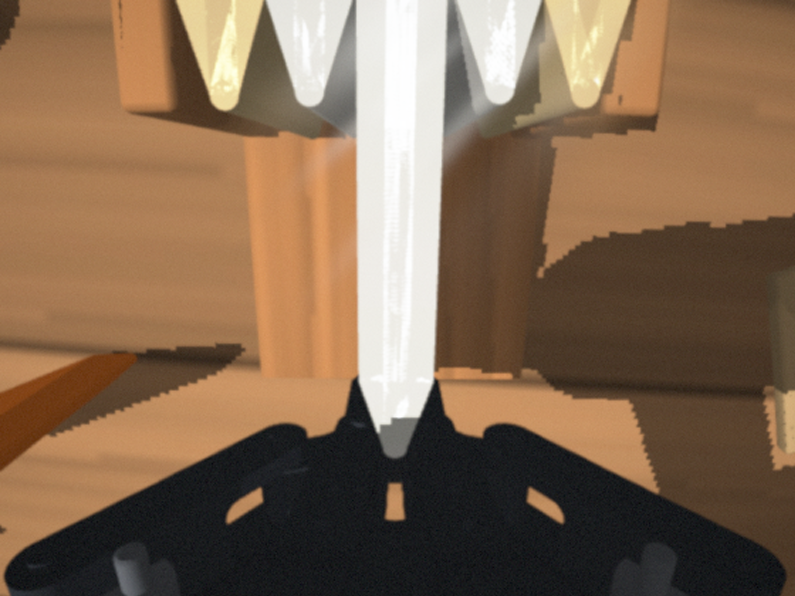

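View pics/s10.png

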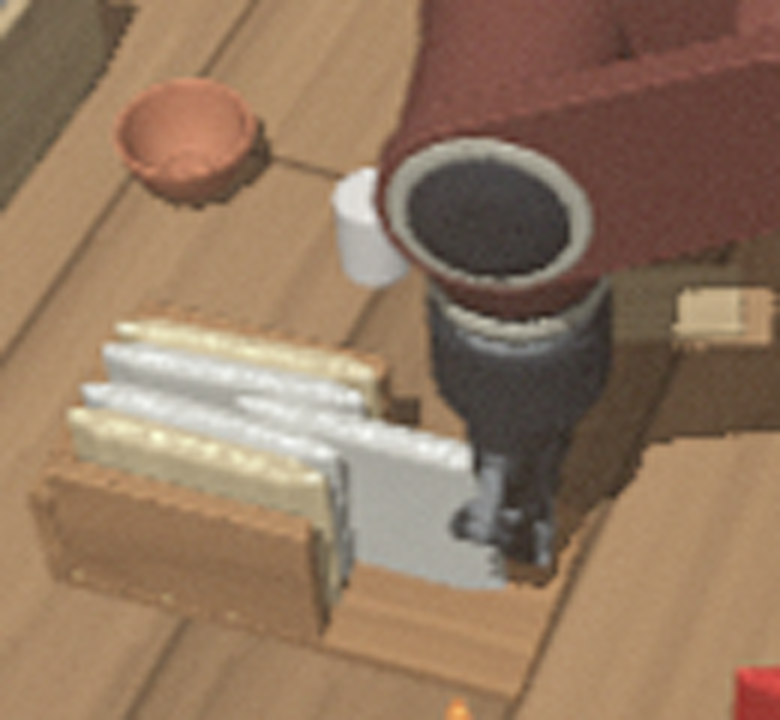

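The bat slides in upright and the neighbours have spread evenly (tail 395,458; tips 310,104 and 500,104). I compute the remaining distance.

```bash
cat > m.py <<'E'
from h import *
import sys
np.set_printoptions(precision=4,suppress=True)
W=cam("wrist");s=state();Rt=q2R(s["tool_rot"]);k=1.42
f=lambda x,y:((x+.5)/k-.5,(y+.5)/k-.5)
for a in sys.argv[1:]:
    p=onz(W,*f(*map(float,a.split(","))),.098);print(a,p,Rt.T@(p-s["tool_pos"]))
E
python3 m.py 395,458 310,106 500,106 225,108 585,108
```

```text
395,458 [0.4449 0.1825 0.098 ] [ 0.0001 -0.0118 -0.0577]
310,106 [0.5138 0.2021 0.098 ] [-0.0146 -0.0818 -0.0577]
500,106 [0.5161 0.1694 0.098 ] [ 0.0182 -0.0819 -0.0577]
225,108 [0.5126 0.217  0.098 ] [-0.0295 -0.0817 -0.0577]
585,108 [0.5171 0.1544 0.098 ] [ 0.0332 -0.0818 -0.0577]
```

```bash
python3 -m inch '0 -0.004 0 0 0 0 1;0 -0.005 0 0 0 0 1;0 -0.005 0 0 0 0 1;0 -0.005 0 0 0 0 1;0 -0.005 0 0 0 0 1;0 -0.005 0 0 0 0 1;0 -0.003 0 0 0 0 1;0 0 0 0 0 0 1'; python3 -m inch '0 -0.004 0 0 0 0 1;0 -0.005 0 0 0 0 1;0 -0.005 0 0 0 0 1;0 -0.005 0 0 0 0 1;0 -0.005 0 0 0 0 1;0 -0.004 0 0 0 0 1;0 -0.002 0 0 0 0 1;0 0 0 0 0 0 1'
python3 - <<'E'
from h import *
s=state();print(s["tool_pos"],s["tool_rot"],s["contact_force"],s["gripper_width"])
for n in ("wrist","side"):
  cv2.imwrite(f"pics/{n}11.png",grab_frame(n))
im=cv2.imread("pics/wrist11.png")
cv2.imwrite("pics/w11b.png",cv2.resize(im[0:420],None,fx=1.42,fy=1.42,interpolation=cv2.INTER_CUBIC))
crop(cv2.imread("pics/side11.png"),190,170,320,290,6,"pics/s11.png")
E
```

```text
time: 12.08
tool_pos: [0.4658, 0.1841, 0.0405]
tool_rot: [-0.0, 0.732, -0.682, 0.0]
contact_force: [0.1, -0.1, -0.5]
gripper_width: 0.0
time: 12.75
tool_pos: [0.4955, 0.1862, 0.0405]
tool_rot: [-0.0, 0.732, -0.682, 0.0]
contact_force: [0.3, -0.1, -0.2]
gripper_width: 0.003
[0.49553723 0.18620739 0.04049694] [-3.14998955e-04  7.31637904e-01 -6.81693344e-01  2.50035818e-04] [ 0.26471917 -0.07368525 -0.15638185] 0.002758491709099231
```

View pics/w11b.png

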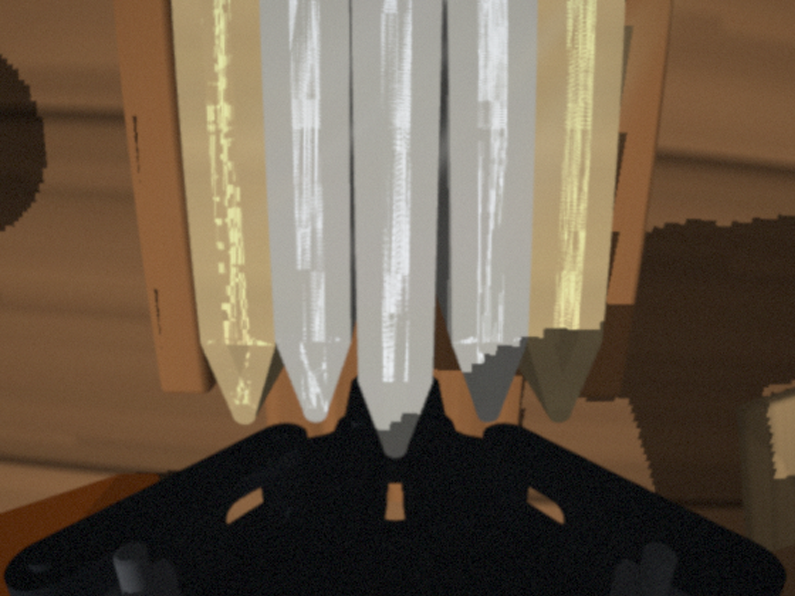

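View pics/s11.png

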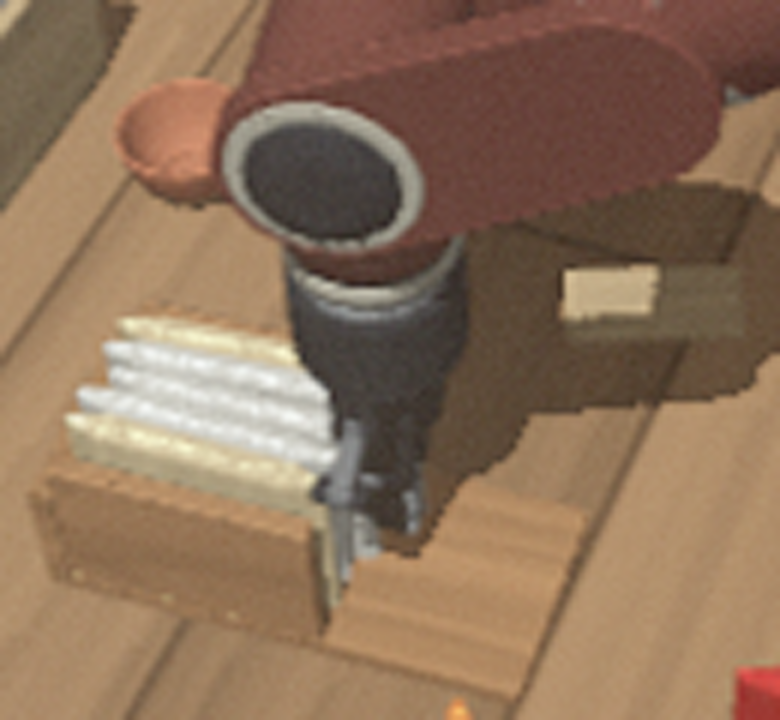

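```bash
python3 m.py 395,458 316,421 488,421 245,422 560,420
python3 -m inch '0 -0.003 0 0 0 0 1;0 -0.002 0 0 0 0 1;0 0 0 0 0 0 1;0 0 0 0 0 0 1'
```

```text
395,458 [0.5067 0.1869 0.098 ] [ 0.0001 -0.0117 -0.0576]
316,421 [0.5144 0.204  0.098 ] [-0.0164 -0.0206 -0.0576]
488,421 [0.517  0.1682 0.098 ] [ 0.0195 -0.0206 -0.0576]
245,422 [0.513  0.2189 0.098 ] [-0.0314 -0.0203 -0.0576]
560,420 [0.5181 0.153  0.098 ] [ 0.0347 -0.0207 -0.0576]
time: 13.18
tool_pos: [0.5, 0.1865, 0.0404]
tool_rot: [-0.0, 0.732, -0.682, 0.0]
contact_force: [0.4, 0.3, -0.3]
gripper_width: -0.004
```

```bash
python3 -m inch '0 -0.002 0 0 0 0 1;0 -0.001 0 0 0 0 1;0 0 0 0 0 0 1;0 0 0 0 0 0 1'; python3 -m inch '0 -0.001 0 0 0 0 1;0 0 0 0 0 0 1;0 0 0 0 0 0 1'
```

```text
time: 13.52
tool_pos: [0.5029, 0.1867, 0.0403]
tool_rot: [-0.0, 0.732, -0.682, 0.0]
contact_force: [-0.6, -0.5, -0.6]
gripper_width: -0.002
time: 13.77
tool_pos: [0.5032, 0.1868, 0.04]
tool_rot: [0.001, 0.732, -0.682, -0.0]
contact_force: [-2.2, 0.0, 0.5]
gripper_width: -0.003
```

```bash
python3 -m inch '0 -0.001 0 0 0 0 1;0 0 0 0 0 0 1;0 0 0 0 0 0 1'
python3 - <<'E'
from h import *
im=grab_frame("wrist")
cv2.imwrite("pics/w12b.png",cv2.resize(im[0:420],None,fx=1.42,fy=1.42,interpolation=cv2.INTER_CUBIC))
E
```

```text
time: 14.02
tool_pos: [0.5032, 0.1867, 0.0396]
tool_rot: [0.001, 0.732, -0.682, -0.001]
contact_force: [-6.3, -0.5, 2.0]
gripper_width: -0.001
```

View pics/w12b.png

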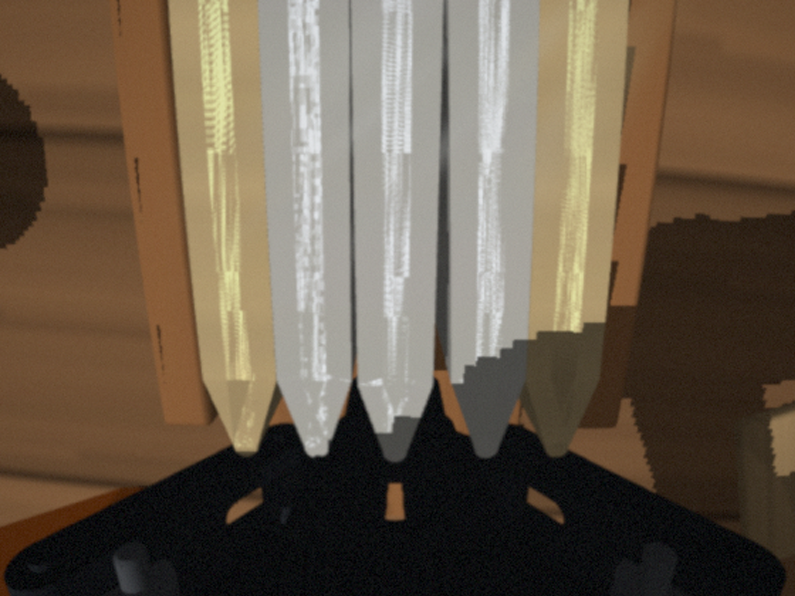

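Flush (bat ends at rows 455–460), and the stop answers with 6 N. I back off and rise.

```bash
python3 -m inch '0 0.003 0 0 0 0 1;0 0.01 0 0 0 0 1;0 0.02 0 0 0 0 1;0 0.015 0 0 0 0 1;0 0 -0.02 0 0 0 1;0 0 -0.035 0 0 0 1;0 0 -0.035 0 0 0 1;0 0 -0.035 0 0 0 1;0 0 -0.02 0 0 0 1;0 0 0 0 0 0 1'
python3 - <<'E'
from h import *
s=state();print(s["tool_pos"],s["contact_force"])
for n in ("wrist","side","scene"):
  cv2.imwrite(f"pics/{n}13.png",grab_frame(n))
im=cv2.imread("pics/wrist13.png")
cv2.imwrite("pics/w13b.png",cv2.resize(im[0:420],None,fx=1.42,fy=1.42,interpolation=cv2.INTER_CUBIC))
a=cv2.resize(cv2.imread("pics/side13.png")[195:285,185:295],None,fx=4,fy=4,interpolation=cv2.INTER_CUBIC)
b=cv2.resize(cv2.imread("pics/scene13.png")[215:305,270:360],None,fx=4,fy=4,interpolation=cv2.INTER_CUBIC)
cv2.imwrite("pics/m13.png",np.hstack([a,b]))
E
```

```text
time: 14.9
tool_pos: [0.46, 0.1843, 0.1923]
tool_rot: [-0.005, 0.732, -0.682, 0.004]
contact_force: [0.9, -0.3, 0.4]
gripper_width: 0.002
[0.46004838 0.18432153 0.19226893] [ 0.90508931 -0.29468331  0.37060178]
```

View pics/w13b.png

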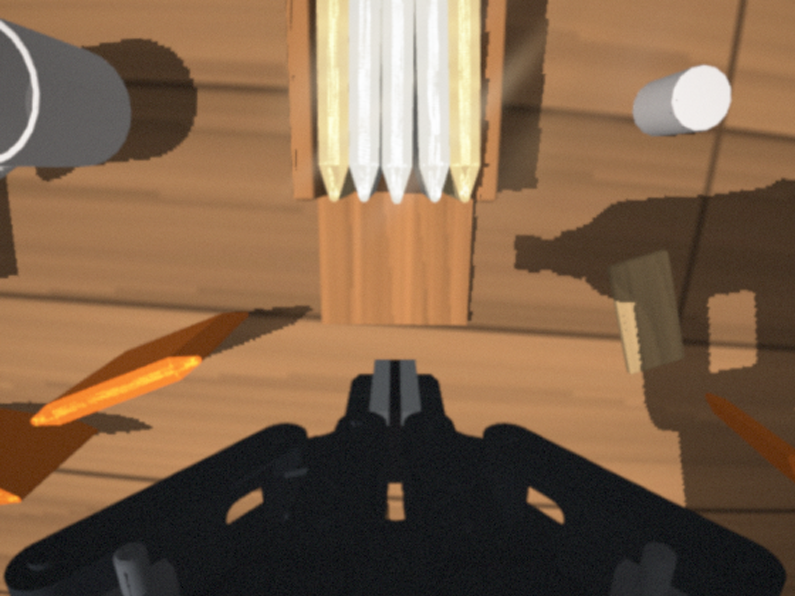

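View pics/m13.png

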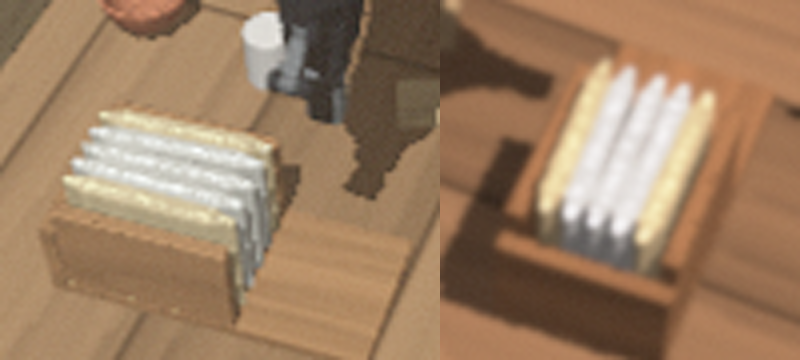

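View pics/scene13.png

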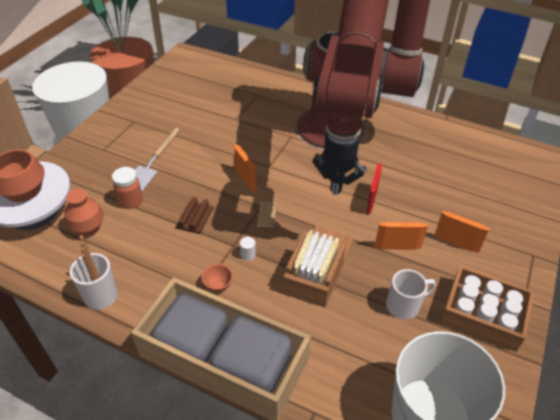

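All five bats stand flush; bystanders look unmoved. Final numeric check.

```bash
python3 m.py 335,200 365,200 397,203 434,200 465,200 331,8 363,8 398,8 430,8 468,8 297,199 497,199
python3 - <<'E'
from h import *
crop(cv2.imread("pics/wrist13.png"),200,80,350,150,5,"pics/w13c.png")
a=cv2.imread("pics/side13.png"); crop(a,230,220,270,275,12,"pics/s13c.png")
E
```

```text
335,200 [0.5102 0.2163 0.098 ] [-0.029  -0.056   0.0868]
365,200 [0.5112 0.2017 0.098 ] [-0.0144 -0.056   0.0868]
397,203 [0.5109 0.1861 0.098 ] [ 0.0012 -0.0545  0.0868]
434,200 [0.5136 0.1682 0.098 ] [ 0.0192 -0.056   0.0868]
465,200 [0.5147 0.1531 0.098 ] [ 0.0343 -0.0561  0.0868]
331,8 [0.5952 0.2217 0.098 ] [-0.0284 -0.1412  0.0868]
363,8 [0.5961 0.2074 0.098 ] [-0.0141 -0.1411  0.0868]
398,8 [0.5972 0.1918 0.098 ] [ 0.0015 -0.141   0.0868]
430,8 [0.5982 0.1776 0.098 ] [ 0.0158 -0.1411  0.0868]
468,8 [0.5996 0.1606 0.098 ] [ 0.0328 -0.1413  0.0868]
297,199 [0.5095 0.2349 0.098 ] [-0.0476 -0.0566  0.0868]
497,199 [0.5164 0.1375 0.098 ] [ 0.05   -0.0566  0.0868]
```

View pics/w13c.png

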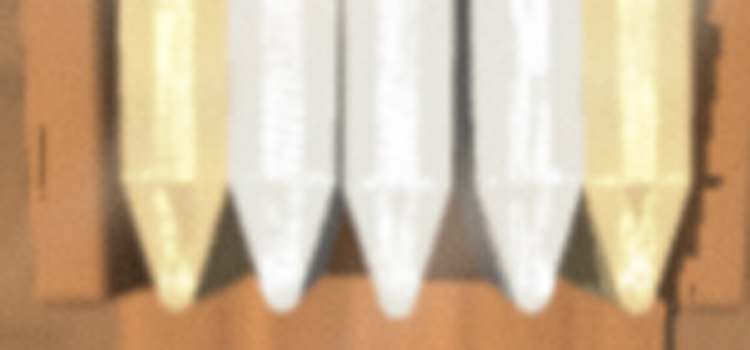

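View pics/s13c.png

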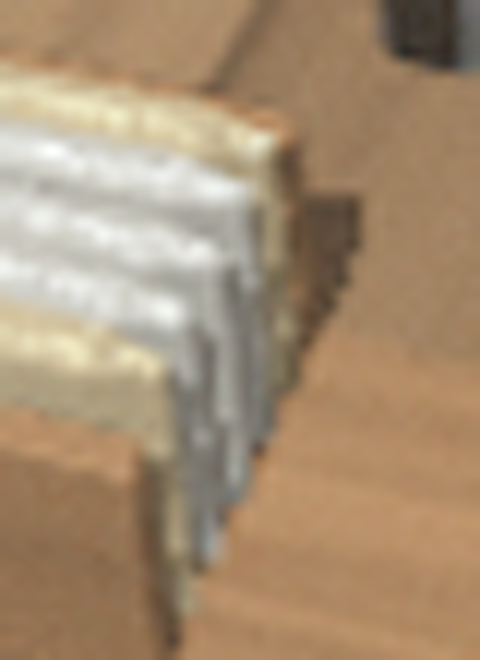

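```bash
python3 -m inch '0 0 0 0 0 0 1;0 0 0 0 0 0 1;0 0 0 0 0 0 1;0 0 0 0 0 0 1;0 0 0 0 0 0 1;0 0 0 0 0 0 1'; python3 -c "
from plant import *
print(job_done(),state()['contact_force'])"
```

```text
time: 15.55
tool_pos: [0.4568, 0.1835, 0.185]
tool_rot: [0.0, 0.732, -0.682, -0.0]
contact_force: [0.2, 0.5, -0.1]
gripper_width: 0.001
the job is handed in; nothing more can be done
the job is handed in; nothing more can be done
```

The spare bat is put away in the rack and the job is handed in, at 15.6 s of the 54 s allowed. No verdict was reported.

- **First stage:** I lifted the bat out of the stand and lowered it to the rack floor with its nose about 29 mm into the gap. I let go there, and it stood upright by itself.
- **Push:** I pushed it from behind with shut fingers until the back stop answered with about 6 N, then backed off and rose clear.
- **Last checks:**
  - In the last wrist picture the spare bat's near end was about 1.5 mm proud of its neighbours, inside the 6 mm limit, and parallel to them within about 1°.
  - All five bats looked upright and seated in the wrist, side and scene pictures. I judged their tilt and seating by eye and did not measure them.
  - The robot touches nothing: the tool was stationary above the apron at hand-in, and the last force reading was noise only.
  - The bystanders visible in the scene picture looked unmoved. I checked this by eye only.
- **Failed or disagreeing:**
  - The first scene-view estimate of the spare bat's far tip was about 12 mm out, so I used the wrist camera for the grasp.
  - Later wrist readings showed lateral offsets of up to 2 mm, which I corrected before inserting.
  - The force reading I asked for after handing in was refused.

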